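Lever open the slide box

ROBOT

A 6-joint arm with a two-finger parallel gripper is mounted at the origin on the work surface. World frame = base frame: x ahead of the robot, y to its left, z up, the work surface at z = 0. Lengths are in m, angles in rad, forces in N, time in s.
With the tool pointing down it reaches from about 0.25 to 0.725 m from the base axis. Payload 4 kg.
Tool frame: the origin (TCP) lies on the centre line of the jaws, within the pads' length; the fingertips stand ahead of it and the grasp point (between the pads) lies 11 mm behind it (bot.tip_extent is the z of the fingertips in the tool frame, in m); z points along the fingers, y is the direction in which the jaws open and shut (so a half turn about z gives the same grasp; the last joint's range is limited). The gripper opens to 85 mm and grips with 20 to 120 N. Pads are 22 mm wide; open, the fingers measure 114 mm over their backs; the gripper's body (76 mm by 85 mm) begins 54 mm behind the grasp point. The pads swing forward as they close: fully open they stand 13 mm farther back than shut.
Start: joints at [-1.174, 0.241, 0.005, 1.335, 0, 1.571], TCP at [0.193, -0.461, 0.239] pointing down, gripper open.
Joint ranges: [-2.72, 2.72], [-1.05, 1.87], [-1.09, 1.28], [-1.99, 2.15], [-1.42, 1.44], [-3.14, 3.14]. Speed limits (rad/s): [2.79, 2.79, 3.14, 3.14, 3.14, 3.14].

INTERFACE

Orientations are given as a unit quaternion [x, y, z, w].
In Python, from workcell import bot gives the robot as it stands.
- The arm moves only by the shell command python3 -m jog 'ROWS'. ROWS is JSON, a list that holds one entry, the list of rows, each a list of 7 numbers: the shift along the world's x, y, z in m, then the turn, a rotation vector about the world's x, y, z in degrees, then the closure in counts, from 0 (fully open) to 255 (shut). In form: [[[tx, ty, tz, ax, ay, az, fingers], ...]]. A call has 1 to 10 rows; each row is the pose to reach, as a shift and turn from the pose commanded when the call began; what a row does not reach only later rows make up. A row lasts 1/12 s, in which the tool goes at most 41.7 mm and 7.16 degrees, less where a joint would pass 70% of its speed; a pose out of reach is approached as far as the arm can. A call with a gripper value outside its range is refused whole. The fingers move at their own pace and stop on an object; the grip force is fixed at half the most. Time passes only in rows, so rows that repeat a pose let the fingers close. It gives the time, the measured TCP pose, the force and the opening at its end, in the units of the state.
- bot.get_obs(): the state, without advancing time (a new reading comes with each control period).
- bot.camera(name): name is "scene" or "top"; returns the picture (400x640x3 uint8, blue, green, red); there is no depth.
- bot.camera_model(name): a dict with "K" (3x3 intrinsics, pixels), "T" (4x4, takes a point from camera to world coordinates). Camera axes: x right, y down, z forward; pixel columns grow to the right and rows downward; lengths in m; the calibration is good to about 2 mm. A picture is of the moment at which its call begins. camera_model takes no time and is no camera call.
- bot.job_done(): hands the job in, once; it reports no verdict.
The state is a dict: "clock": time; "joint_pos": joint angles; "joint_vel": joint speeds; "tau": joint torques, N m; "eef_pos": TCP position; "tool_rot": TCP orientation; "ft_force": force on the tool from outside, world axes, zero at the start; "ft_torque": the same for the moment, N m; "grip_width": finger opening in m.
Only numpy, scipy, OpenCV 4.12 (cv2) and the standard library are available. Lean on these libraries where they do the work, as an engineer would, in place of code of your own. Each camera call takes 0.05 s, during which the arm holds its last target. There are 200 camera calls.

TASK

The wooden slide box has a tight lid without a handle, only a notch under the middle of its front edge, above a small steel ledge. Take the knife from the shallow tray and lever the lid open with its blade, keeping the gripper off the lid until it stands a good finger's width open; then swing the lid back until it stands upright or beyond. Lay the knife back down in the tray, wholly inside its rim, and do not shove the jar or the carton that stand nearby.

Things in the scene. Friction and masses are not known exactly. Their poses are not given: they have to be found in the camera images.
- slide_box: Fixed plywood box, 130 deep (x) x 170 wide (y) x 94 mm high, lid on top; slide rack inside up to 77 mm. Origin: centre of its underside, on the table, z up. Front (-x) wall, 8 mm thick, has a notch mid-top: 60 mm wide, from 84 mm up to the lid's underside at 94 mm. Flush with the notch's floor a steel ledge, 60 mm wide, 22 mm deep, 16 mm thick, sticks out in front.
- ledge_edge (a point): Middle of the ledge's outer upper edge, 87 mm in front of the box's centre (22 mm in front of the front wall and of the lid's edge), 84 mm above the table. Axes as the box.
- lid_hinge (a point): Middle of the lid's hinge line, at the box's rear upper edge (65 mm behind the box's centre, 94 mm above the table). The hinge runs along the box's y. Axes as the box.
- lid_edge (a point): On the lid: middle of the lower edge of its front, 130 mm from the hinge line. Turns with the lid.
- lid (a joint): Lid angle in rad: 0 closed, grows as its front edge rises, 1.57 upright, stop at 1.9. A plain wooden plate, 130 x 170 x 8 mm, 90 g, flush with the box's outer faces, no handle; a stiff hinge (0.13 Nm of friction) holds it wherever it is left; about 2 N at the front edge lift it.
- tray: Fixed shallow black plastic tray, 250 mm (its x) x 140 mm (its y), rim 11 mm high and 3 mm thick, floor 3 mm thick. Origin: centre of its underside, on the table.
- knife: Loose blunt knife, 185 mm long, about 90 g, lying in the tray along its x, blade to +x. Wooden handle from x = -100 to 0 mm, 18 mm wide (y), 20 mm high; flat steel blade from x = 0 to +85 mm, 24 mm wide, 3 mm thick, at half the handle's height (mid-thickness 10 mm above the handle's underside). Origin: on the handle's underside, below the joint of handle and blade.
- knife_tip (a point): Middle of the blade's front edge, at mid-thickness.
- knife_butt (a point): Middle of the handle's rear end, at half its height.
- jar: Loose small amber glass jar with black cap, diameter 48 mm, 66 mm high, on the table between box and tray. Origin: centre of its underside.
- carton: Loose small cardboard box, 75 x 55 x 40 mm high, on the table nearer to the robot than the jar. Origin: centre of its underside.
Things that resemble listed ones, but are neither listed nor needed, are in the scene too. Of the things that look like the slide_box, take the one that is farthest to the robot's right at the start.

How it is judged:
On the way:
1. the knife lifts the lid to more than 0.12 rad (front edge about 16 mm up), the gripper off the lid (value of joint lid above 0.12 rad and contact force between knife and lid above 0.1 N), for 0.1 s.
At the end, for the whole second after the job is handed in: The lid stands open at more than 1.4 rad, and the knife lies at rest in the tray: both its ends inside the tray's outline and less than 30 mm above the tray's underside (value of joint lid above 1.4 rad and x of knife_tip in the frame of tray between -0.125 and 0.125 m and y of knife_tip in the frame of tray between -0.07 and 0.07 m and z of each of knife_tip, knife_butt in the frame of tray below 0.03 m and x of knife_butt in the frame of tray between -0.125 and 0.125 m and y of knife_butt in the frame of tray between -0.07 and 0.07 m and linear speed of knife below 0.03 m/s); the robot touches nothing.
It fails at once if gripper or arm touches the lid (over 0.5 N) before it is open 0.12 rad (value of joint lid below 0.12 rad and contact force between any of the fingers, the arm and lid above 0.5 N).
It fails at once if the jar or the carton shoved more than 30 mm (distance of any of jar, carton from where it was at the start of the episode above 0.03 m).
It also fails if it takes over 64 s, if anything falls off the work surface, if the arm or the gripper's body presses on something with over 40 N, if the wrist force passes 120 N, or if a joint passes its speed limit or range.

## Working session

There is one attempt and no reset: what is moved stays moved. The work goes in short steps, Python scripts to look and compute and a shell command to move; the robot and the scene stay as the last step left them, time stands still between calls to the robot, and variables do not carry over. Pictures are saved under pics/ and viewed, about 8 in all and at most 12, crops included, and the job is handed in when it is done.

```bash
mkdir -p pics; ls
python3 - <<'E'
from workcell import bot
import cv2,numpy as np
for n in("scene","top"):
    cv2.imwrite(f"pics/{n}0.png",bot.camera(n)); m=bot.camera_model(n); print(n,np.round(m["K"],1).tolist(),np.round(m["T"],3).tolist())
o=bot.get_obs();print(o["clock"],o["eef_pos"],o["tool_rot"],bot.tip_extent)
E
```

```text
pics
scene [[387.4, 0.0, 315.2], [0.0, 387.4, 200.0], [0.0, 0.0, 1.0]] [[-0.776, 0.421, -0.47, 0.872], [0.631, 0.538, -0.559, 0.456], [0.018, -0.73, -0.683, 0.642], [0.0, 0.0, 0.0, 1.0]]
top [[390.1, 0.0, 322.4], [0.0, 390.1, 195.7], [0.0, 0.0, 1.0]] [[0.02, -0.989, 0.144, 0.366], [-1.0, -0.019, 0.004, -0.012], [-0.001, -0.144, -0.99, 0.866], [0.0, 0.0, 0.0, 1.0]]
0.1 [ 0.19300274 -0.46063919  0.23848114] [ 9.80383410e-01  1.97097518e-01 -1.90469092e-04 -9.49864679e-04] 0.008
```

View pics/scene0.png

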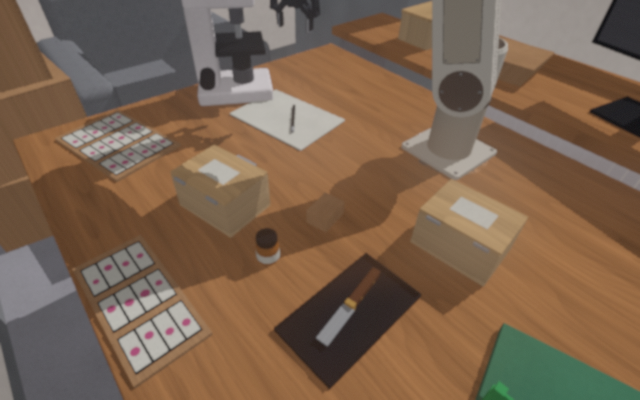

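View pics/top0.png

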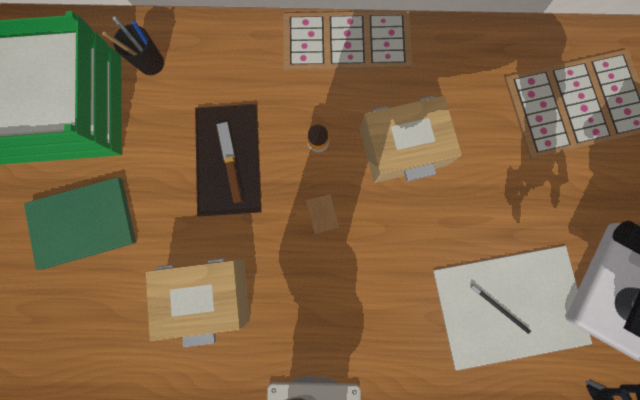

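The target box (farthest right, −y) is near (412,140) in the top view, with its ledge at (420,172). The knife lies around (230,160), the jar is at (318,137) and the carton at (322,213). I'll enlarge this area.

Run:
```python
import cv2,numpy as np
a=cv2.imread("pics/top0.png")
b=cv2.resize(a[85:225,185:265],None,fx=4,fy=4,interpolation=cv2.INTER_CUBIC)
c=cv2.resize(a[85:225,350:470],None,fx=4,fy=4,interpolation=cv2.INTER_CUBIC)
cv2.imwrite("pics/c1.png",np.hstack([b,c]))
```

```text
(no output)
```

View pics/c1.png

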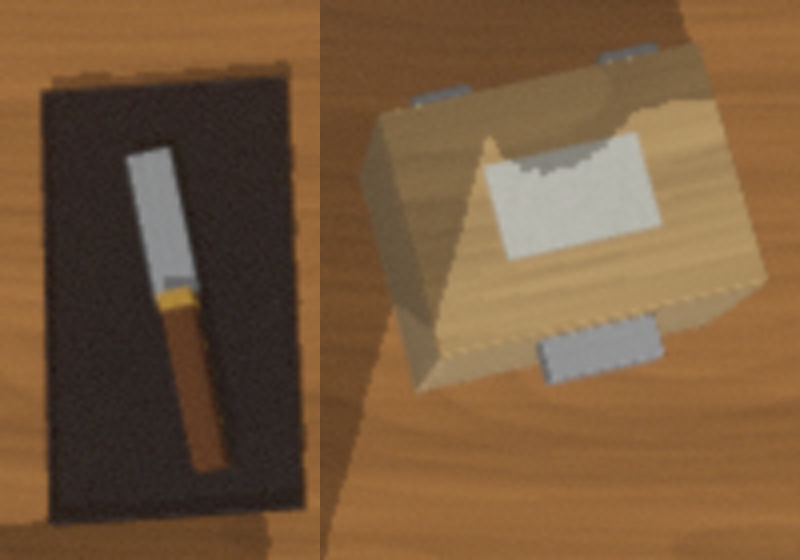

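```bash
cat > h.py <<'E'
from workcell import bot
import numpy as np
def ray(n,u,v,z):
    m=bot.camera_model(n);K,T=np.array(m["K"]),np.array(m["T"])
    d=T[:3,:3]@np.linalg.solve(K,[u,v,1]);o=T[:3,3]
    return o+d*(z-o[2])/d[2]
def px(n,p):
    m=bot.camera_model(n);K,T=np.array(m["K"]),np.array(m["T"])
    q=K@(np.linalg.inv(T)@np.r_[p,1])[:3];return q[:2]/q[2]
E
python3 - <<'E'
from h import *
np.set_printoptions(precision=4,suppress=True)
f=lambda x,y,z,o:ray("top",(x-o[2])/4+o[0],y/4+o[1],z)
L=[f(*p,.102,(350,85,320)) for p in((380,117),(703,43),(766,278),(438,357))]
c=np.mean(L,0);fx=(L[0]+L[1]-L[2]-L[3])/2;fy=(L[0]+L[3]-L[1]-L[2])/2
print("box",np.array(L),c,np.linalg.norm(fx),np.linalg.norm(fy),np.degrees([np.arctan2(fx[1],fx[0]),np.arctan2(-fy[0],fy[1])]))
k=[f(*p,(185,85,0)) for p in((149,152,.0145),(176,297,.023),(211,471,.023))]
print("knife tip, joint,butt",np.array(k),np.linalg.norm(k[0]-k[2]))
for a,b in((0,2),(1,2)):
    d=k[a]-k[b];print(np.degrees(np.arctan2(d[1],d[0])))
t=np.array([f(*p,.011,(185,85,0)) for p in((42,92),(288,78),(303,509),(50,523))]);print("tray",t,t.mean(0))
print("jar",ray("top",318,134,.066),"carton",ray("top",322,213,.04))
E
```

```text
box [[ 0.647  -0.0928  0.102 ]
 [ 0.6898 -0.2585  0.102 ]
 [ 0.5665 -0.2869  0.102 ]
 [ 0.5229 -0.1222  0.102 ]] [ 0.6065 -0.1901  0.102 ] 0.12705232319175186 0.17069337969377607 [13.1435 14.6624]
knife tip, joint,butt [[0.6523 0.2214 0.0145]
 [0.5664 0.1994 0.023 ]
 [0.4699 0.175  0.023 ]] 0.18841548010743492
14.250520465057933
14.134529555141965
tray [[0.6879 0.2856 0.011 ]
 [0.699  0.1452 0.011 ]
 [0.4513 0.126  0.011 ]
 [0.4408 0.2647 0.011 ]] [0.5698 0.2054 0.011 ]
jar [0.6147 0.0028 0.066 ] carton [ 0.4493 -0.0089  0.04  ]
```

```bash
R='[0.348,0.654,0,0,0,-8.5,130]'; python3 -m jog '[[[0.174,0.327,0,0,0,-8.5,130],[0.174,0.327,0,0,0,-8.5,130],[0.174,0.327,0,0,0,-8.5,130],[0.174,0.327,0,0,0,-8.5,130],[0.174,0.327,0,0,0,-8.5,130],[0.174,0.327,0,0,0,-8.5,130],[0.174,0.327,0,0,0,-8.5,130],[0.174,0.327,0,0,0,-8.5,130],[0.174,0.327,0,0,0,-8.5,130],[0.174,0.327,0,0,0,-8.5,130]]]'
python3 -m jog '[[[0.174,0.327,-0.1,0,0,0,130],[0.174,0.327,-0.1,0,0,0,130],[0.174,0.327,-0.1,0,0,0,130],[0.174,0.327,-0.1,0,0,0,130],[0.174,0.327,-0.1,0,0,0,130],[0.174,0.327,-0.1,0,0,0,130],[0.174,0.327,-0.1,0,0,0,130],[0.174,0.327,-0.1,0,0,0,130],[0.174,0.327,-0.1,0,0,0,130],[0.174,0.327,-0.1,0,0,0,130]]]'
```

```text
clock: 0.93
eef_pos: [0.3695, -0.1285, 0.2391]
tool_rot: [0.992, 0.129, 0.001, -0.001]
ft_force: [-0.2, -0.5, -0.4]
grip_width: 0.0418
clock: 1.77
eef_pos: [0.5497, 0.1707, 0.1369]
tool_rot: [0.989, 0.146, -0.002, -0.01]
ft_force: [0.6, 0.5, -0.7]
grip_width: 0.0419
```

```bash
python3 -m jog '[[[0,0,-0.079,0,0,0,130],[0,0,-0.079,0,0,0,130],[0,0,-0.079,0,0,0,130],[0,0,-0.079,0,0,0,130],[0,0,-0.079,0,0,0,130]]]'
python3 - <<'E'
from h import *
import cv2
a=bot.camera("scene");b=bot.camera("top")
cv2.imwrite("pics/s1.png",np.hstack([cv2.resize(a[220:390,260:430],(400,400)),cv2.resize(b[90:230,180:320],(400,400))]))
o=bot.get_obs();print(o["eef_pos"],o["tool_rot"])
E
```

```text
clock: 2.18
eef_pos: [0.5491, 0.1681, 0.0619]
tool_rot: [0.99, 0.144, -0.001, -0.01]
ft_force: [0.5, 0.2, 0.5]
grip_width: 0.0417
[0.55044682 0.16873405 0.06332583] [ 9.89577123e-01  1.43632614e-01  8.82369769e-04 -1.02961904e-02]
```

View pics/s1.png

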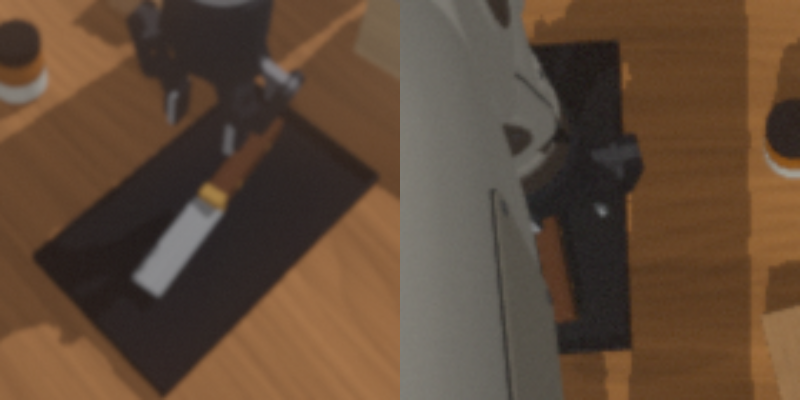

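```bash
cat >> h.py <<'E'
from scipy.spatial.transform import Rotation as R
def corr(pos,yaw):
    o=bot.get_obs();t=R.from_quat([np.cos(np.radians(yaw/2)),np.sin(np.radians(yaw/2)),0,0])
    print("shift",np.round(np.array(pos)-o["eef_pos"],4),"turn",np.round((t*R.from_quat(o["tool_rot"]).inv()).as_rotvec(degrees=True),2))
E
python3 -c "
from h import *
corr([.541,.193,.06],14.2)"
```

```text
shift [-0.0094  0.0243 -0.0033] turn [-1.18 -0.05 -2.32]
```

```bash
python3 -m jog '[[[-0.0094,0.0243,-0.003,-1.2,0,-2.3,130],[-0.0094,0.0243,-0.003,-1.2,0,-2.3,130],[-0.0094,0.0243,-0.003,-1.2,0,-2.3,130],[-0.0094,0.0243,-0.003,-1.2,0,-2.3,130],[-0.0094,0.0243,-0.003,-1.2,0,-2.3,130]]]'
python3 - <<'E'
from h import *
import cv2
a=bot.camera("scene")
cv2.imwrite("pics/s2.png",cv2.resize(a[220:390,260:430],(600,600),interpolation=cv2.INTER_CUBIC))
corr([.541,.193,.012],14.2)
for x in (0,-28,-100,85):
  p=px("scene",[.568+x*.000969,.200+x*.000245,.023]);print(x,(p-[260,220])*600/170)
E
```

```text
clock: 2.7
eef_pos: [0.5464, 0.1686, 0.0577]
tool_rot: [0.989, 0.144, -0.004, -0.01]
ft_force: [-1.0, -0.9, 0.1]
grip_width: 0.0418
shift [-0.0053  0.0244 -0.0455] turn [-1.04 -0.64 -2.4 ]
0 [315.68289655 289.06654352]
-28 [344.40396338 252.36208694]
-100 [412.56256551 165.25792512]
85 [219.63148498 411.81667974]
```

View pics/s2.png

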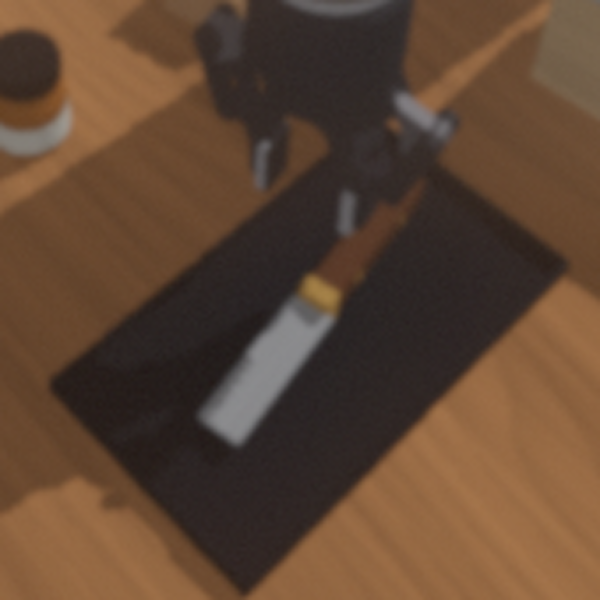

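```bash
python3 -c "
from h import *
o=bot.get_obs();print(np.round(o['joint_pos'],3),np.round(o['tau'],2))"
```

```text
[ 0.289  0.523 -0.076  0.979  0.02   3.141] [-1.000e-02 -4.675e+01  2.166e+01  5.000e-02  7.000e-02 -0.000e+00]
```

Joint 6 hit its limit, which is why the y shift failed. I'll make the half turn the other way (+z), which gives the same grasp.

```bash
python3 -m jog '[[[-0.005,0,0.06,0,0,60,130],[-0.005,0.024,0.06,0,0,60,130],[-0.005,0.024,0.06,0,0,60,130],[-0.005,0.024,0.06,0,0,60,130],[-0.005,0.024,0.06,0,0,60,130],[-0.005,0.024,0.06,0,0,60,130],[-0.005,0.024,0.06,0,0,60,130],[-0.005,0.024,0.06,0,0,60,130],[-0.005,0.024,0.06,0,0,60,130],[-0.005,0.024,0.06,0,0,60,130]]]'
python3 -m jog '[[[0,0,0,0,0,60,130],[0,0,0,0,0,60,130],[0,0,0,0,0,60,130],[0,0,0,0,0,60,130],[0,0,0,0,0,60,130],[0,0,0,0,0,60,130],[0,0,0,0,0,60,130],[0,0,0,0,0,60,130],[0,0,0,0,0,60,130],[0,0,0,0,0,60,130]]]'
python3 -m jog '[[[0,0,0,0,0,57,130],[0,0,0,0,0,57,130],[0,0,0,0,0,57,130],[0,0,0,0,0,57,130],[0,0,0,0,0,57,130],[0,0,0,0,0,57,130],[0,0,0,0,0,57,130],[0,0,0,0,0,57,130],[0,0,0,0,0,57,130],[0,0,0,0,0,57,130]]]'
python3 -c "
from h import *
corr([.541,.193,.012],194.2);print(bot.get_obs()['joint_pos'])"
```

```text
clock: 3.58
eef_pos: [0.5412, 0.1927, 0.1172]
tool_rot: [0.784, 0.62, -0.009, -0.006]
ft_force: [-0.5, -0.4, -0.6]
grip_width: 0.0423
clock: 4.42
eef_pos: [0.5411, 0.1926, 0.1173]
tool_rot: [0.37, 0.929, -0.011, -0.001]
ft_force: [0.2, 0.1, -0.2]
grip_width: 0.0421
clock: 5.25
eef_pos: [0.5412, 0.1925, 0.1173]
tool_rot: [-0.116, 0.993, -0.01, 0.004]
ft_force: [0.2, -0.0, 0.2]
grip_width: 0.0419
shift [-0.0002  0.0005 -0.1053] turn [1.05 0.63 0.87]
[ 0.35261751  0.46098432 -0.00402595  1.10198683 -0.02109821  0.11996684]
```

```bash
python3 -m jog '[[[0,0,-0.04,1,0.6,0.9,130],[0,0,-0.08,1,0.6,0.9,130],[0,0,-0.1,1,0.6,0.9,130],[0,0,-0.105,1,0.6,0.9,130],[0,0,-0.105,1,0.6,0.9,130],[0,0,-0.105,1,0.6,0.9,130]]]'
python3 -m jog '[[[0,0,0,0,0,0,255],[0,0,0,0,0,0,255],[0,0,0,0,0,0,255],[0,0,0,0,0,0,255],[0,0,0,0,0,0,255],[0,0,0,0,0,0,255]]]'
python3 -m jog '[[[0,0,0.03,0,0,0,255],[0,0,0.07,0,0,0,255],[0,0,0.11,0,0,0,255],[0,0,0.14,0,0,0,255],[0,0,0.14,0,0,0,255],[0,0,0.14,0,0,0,255]]]'
python3 - <<'E'
from h import *
import cv2
a=bot.camera("scene");b=bot.camera("top")
cv2.imwrite("pics/s3.png",cv2.resize(a[170:370,260:460],(600,600)));corr([.541,.193,.152],194.2)
E
```

```text
clock: 5.75
eef_pos: [0.5414, 0.1926, 0.0124]
tool_rot: [-0.125, 0.992, -0.001, 0.0]
ft_force: [-0.0, 0.2, 0.1]
grip_width: 0.0419
clock: 6.25
eef_pos: [0.5422, 0.1929, 0.0134]
tool_rot: [-0.126, 0.992, -0.0, 0.001]
ft_force: [0.3, -0.3, 5.6]
grip_width: 0.0169
clock: 6.75
eef_pos: [0.5425, 0.1931, 0.1544]
tool_rot: [-0.126, 0.992, 0.0, 0.003]
ft_force: [0.1, 0.3, -2.2]
grip_width: 0.0168
shift [0.0008 0.0008 0.0011] turn [ 0.1  -0.11 -0.29]
```

View pics/s3.png

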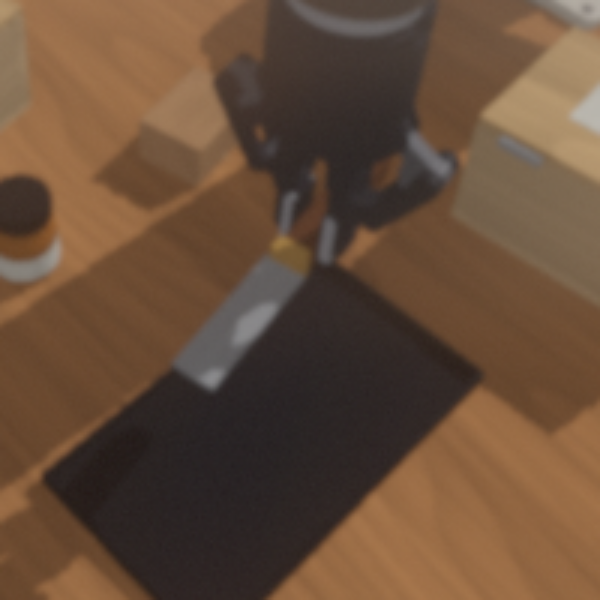

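Run:
```python
from h import *
t=np.array([.5425,.1931,.1544]);u=np.array([.9694,.2453,0])
for dz in(-.01,0,.01): print(dz,px("scene",t+u*.111+[0,0,dz]),px("scene",t+u*.026+[0,0,dz/4]))
c=np.array([.6065,-.190,0]);
g=c-u*(.095+.111);print("pre-insert TCP",g,"shift from now",g-t)
```

```text
-0.01 [324.62254467 296.42068185] [355.64773468 257.36025488]
0 [324.85740397 292.6105263 ] [355.78717177 256.37753329]
0.01 [325.09796766 288.70782763] [355.92737949 255.38938052]
pre-insert TCP [ 0.4068036 -0.2405318  0.       ] shift from now [-0.1356964 -0.4336318 -0.1544   ]
```

```bash
python3 -m jog '[[[-0.155,-0.2,0,0,0,0,255],[-0.155,-0.2,0,0,0,0,255],[-0.155,-0.2,0,0,0,0,255],[-0.155,-0.2,0,0,0,0,255],[-0.155,-0.2,0,0,0,0,255],[-0.155,-0.2,0,0,0,0,255],[-0.155,-0.2,0,0,0,0,255],[-0.155,-0.2,0,0,0,0,255]]]'
python3 -m jog '[[[0,-0.238,0,0,0,0,255],[0,-0.238,0,0,0,0,255],[0,-0.238,0,0,0,0,255],[0,-0.238,0,0,0,0,255],[0,-0.238,0,0,0,0,255],[0,-0.238,0,0,0,0,255],[0,-0.238,0,0,0,0,255],[0,-0.238,-0.04,0,0,0,255],[0,-0.238,-0.055,0,0,0,255],[0,-0.238,-0.055,0,0,0,255]]]'
python3 - <<'E'
from h import *
import cv2
a=bot.camera("scene");b=bot.camera("top")
cv2.imwrite("pics/s4.png",np.hstack([cv2.resize(a[140:240,160:290],(520,400),interpolation=cv2.INTER_CUBIC)[:,:400],cv2.resize(b[120:240,360:480],(400,400),interpolation=cv2.INTER_CUBIC)]))
np.save("a.npy",a)
t=bot.get_obs()["eef_pos"];corr([.387,-.246,.0995],194.2)
u=np.array([.9694,.2453,0])
print(t,px("scene",t+u*.111),px("top",t+u*.111),px("top",[.522,-.2113,.084]))
E
```

```text
clock: 7.52
eef_pos: [0.3828, -0.0089, 0.1504]
tool_rot: [-0.124, 0.992, -0.0, -0.002]
ft_force: [0.6, -0.6, -0.8]
grip_width: 0.0166
clock: 8.35
eef_pos: [0.3836, -0.2426, 0.0925]
tool_rot: [-0.127, 0.992, 0.003, -0.004]
ft_force: [-0.6, 0.4, -0.9]
grip_width: 0.0162
shift [ 0.0009 -0.0018  0.0033] turn [-0.07 -0.11 -0.38]
[ 0.38614586 -0.24416757  0.09622533] [256.04450353 148.77061693] [426.57293952 190.04821196] [421.96404677 177.26079325]
```

View pics/s4.png

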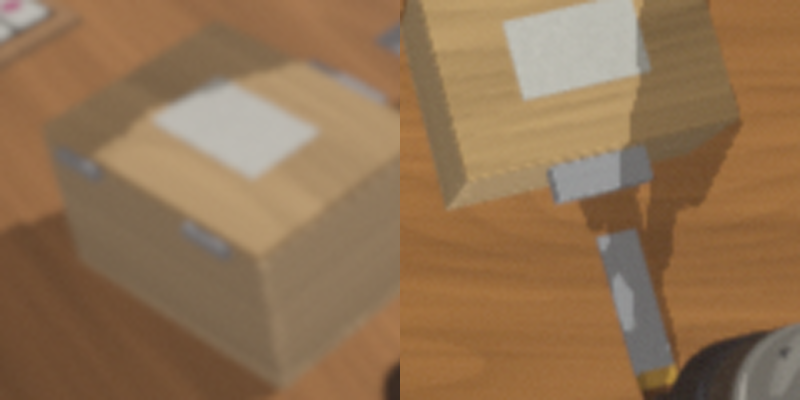

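The top crop shows the blade tip at (620,235), in line with the ledge (603,192). The scene crop cuts off the tip at its right edge, so I need a better crop for the blade height.

Run:
```python
from h import *
import cv2
a=np.load("a.npy")
cv2.imwrite("pics/s5.png",cv2.resize(a[115:190,220:320],(800,600),interpolation=cv2.INTER_CUBIC))
t=np.array([.3858,-.2440,.0958])
u=np.array([.9694,.2453,0]);v=np.array([-.2453,.9694,0])
for s in(.012,-.012):
  for x in(.111,.026):
    for dz in (-.008,0): print(s,x,dz,(px("scene",t+u*x+v*s+[0,0,dz])-[220,115])*8)
```

```text
0.012 0.111 -0.008 [321.61535484 307.61652288]
0.012 0.111 0 [319.48906913 285.78219983]
0.012 0.026 -0.008 [505.06653164 181.29930611]
0.012 0.026 0 [504.08131963 159.8865741 ]
-0.012 0.111 -0.008 [262.81248747 278.49604378]
-0.012 0.111 0 [260.36485467 256.73057302]
-0.012 0.026 -0.008 [447.36348951 154.97132594]
-0.012 0.026 0 [446.06764821 133.63505642]
```

View pics/s5.png

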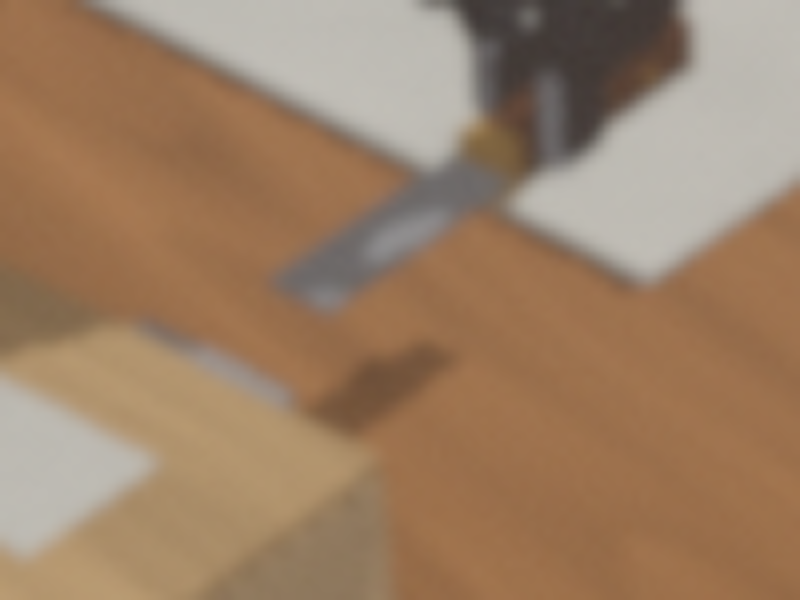

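```bash
python3 -m jog '[[[0,0,0.016,0,0,0,255],[0,0,0.016,0,0,0,255],[0.02,0.006,0.016,0,0,-0.4,255],[0.04,0.012,0.016,0,0,-0.4,255],[0.04,0.012,0.016,0,0,-0.4,255],[0.04,0.012,0.016,0,0,-0.4,255],[0.04,0.012,0.016,0,0,-0.4,255]]]'
python3 - <<'E'
from h import *
import cv2
b=bot.camera("top");a=bot.camera("scene")
cv2.imwrite("pics/s6.png",np.hstack([cv2.resize(a[115:190,220:295],(400,400),interpolation=cv2.INTER_CUBIC),cv2.resize(b[140:220,390:470],(400,400),interpolation=cv2.INTER_CUBIC)]))
o=bot.get_obs();t=o["eef_pos"];print(t,o["tool_rot"],o["ft_force"])
u=np.array([.9694,.2453,0])
for dz in(0,-.01):
  for x in(.111,.026):
    q=t+u*x+[0,0,dz];print(dz,x,(px("scene",q)-[220,115])*400/75,(px("top",q)-[390,140])*5+[400,0])
E
```

```text
clock: 9.03
eef_pos: [0.4264, -0.2332, 0.1137]
tool_rot: [-0.123, 0.992, -0.001, 0.0]
ft_force: [-0.4, -0.0, -0.6]
grip_width: 0.0162
[ 0.42572708 -0.23336184  0.1134609 ] [-1.22644579e-01  9.92450513e-01 -5.13192186e-04  1.55457342e-04] [-0.07040852  0.32835162 -1.03185451]
0 0.111 [124.65593436 191.90423505] [565.00374658 143.44816411]
0 0.026 [256.59112037 105.07473811] [622.60839145 352.81416593]
-0.01 0.111 [127.16020611 210.70344039] [558.63142282 148.78977682]
-0.01 0.026 [258.011183   123.50016648] [615.39163297 355.53281962]
```

View pics/s6.png

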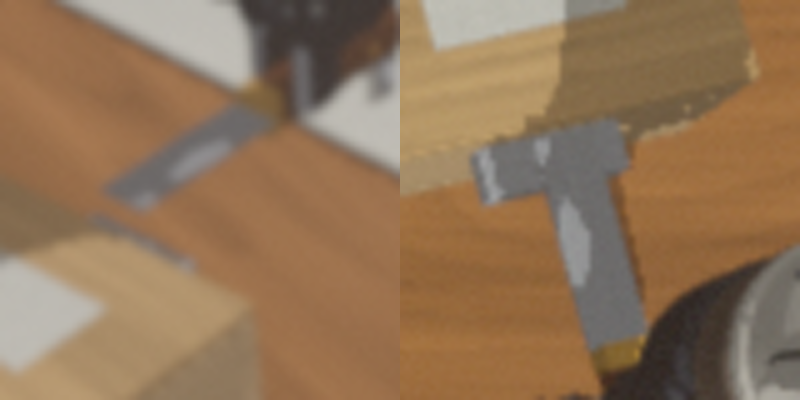

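```bash
python3 -m jog '[[[0,0,-0.01,0,0,0,255],[0,0,-0.018,0,0,0,255],[0,0,-0.019,0,0,0,255],[0,0,-0.019,0,0,0,255]]]'
for i in 1 2 3 4; do python3 -m jog '[[[0,0,-0.0015,0,0,0,255],[0,0,-0.0015,0,0,0,255],[0,0,-0.0015,0,0,0,255]]]' | egrep 'eef|force'; done
```

```text
clock: 9.47
eef_pos: [0.4252, -0.2332, 0.0936]
tool_rot: [-0.122, 0.992, 0.0, -0.001]
ft_force: [-0.6, -0.5, -0.1]
grip_width: 0.0165
eef_pos: [0.4263, -0.2336, 0.093]
ft_force: [0.2, -0.3, -1.2]
eef_pos: [0.4262, -0.2334, 0.0913]
ft_force: [0.3, 0.2, -1.0]
eef_pos: [0.4261, -0.2334, 0.0897]
ft_force: [0.2, -1.3, -1.0]
eef_pos: [0.4262, -0.2334, 0.0882]
ft_force: [0.6, 0.0, -1.4]
```

```bash
for i in 1 2 3; do python3 -m jog '[[[0,0,-0.0015,0,0,0,255],[0,0,-0.0015,0,0,0,255],[0,0,-0.0015,0,0,0,255]]]' | egrep 'eef|force'; done; python3 -c "
from h import *
print(bot.get_obs()['ft_torque'])"
```

```text
eef_pos: [0.4262, -0.2334, 0.0867]
ft_force: [0.2, 0.4, -1.1]
eef_pos: [0.4264, -0.2336, 0.0855]
ft_force: [-0.0, 0.8, 1.1]
eef_pos: [0.4265, -0.2336, 0.0844]
ft_force: [-2.0, 0.8, 6.0]
[ 0.14299818 -0.09098941  0.03314959]
```

```bash
python3 -m jog '[[[0,0,0.005,0,0,0,255],[0,0,0.005,0,0,0,255],[0,0,0.005,0,0,0,255]]]' | egrep 'eef|force'
for i in 1 2 3 4; do python3 -m jog '[[[0.0044,0.0011,0,0,0,0,255],[0.0087,0.0022,0,0,0,0,255],[0.0087,0.0022,0,0,0,0,255]]]'| egrep 'eef|force'; done
```

```text
eef_pos: [0.4263, -0.2334, 0.0888]
ft_force: [0.3, -0.3, -0.9]
eef_pos: [0.4359, -0.2311, 0.0886]
ft_force: [0.5, 0.6, -0.4]
eef_pos: [0.4447, -0.2289, 0.0888]
ft_force: [0.2, 0.1, -1.4]
eef_pos: [0.4534, -0.2268, 0.0889]
ft_force: [0.3, 0.3, -0.3]
eef_pos: [0.4621, -0.2246, 0.089]
ft_force: [-0.5, 0.1, -0.8]
```

```bash
python3 -m jog '[[[0,0,0.003,0,0,0,255],[0,0,0.006,0,0,0,255],[0,0,0.009,0,0,0,255],[0,0,0.012,0,0,0,255],[0,0,0.012,0,0,0,255]]]' | egrep 'eef|force'
python3 -m jog '[[[0,0,0.003,0,0,0,255],[0,0,0.006,0,0,0,255],[0,0,0.009,0,0,0,255],[0,0,0.012,0,0,0,255],[0,0,0.015,0,0,0,255],[0,0,0.018,0,0,0,255],[0,0,0.018,0,0,0,255],[0,0,0.018,0,0,0,255],[0,0,0.018,0,0,0,255]]]' | egrep 'eef|force'
python3 - <<'E'
from h import *
import cv2
a=bot.camera("scene");print(bot.get_obs()["ft_torque"])
cv2.imwrite("pics/s7.png",cv2.resize(a[100:240,150:310],(640,560),interpolation=cv2.INTER_CUBIC))
E
```

```text
eef_pos: [0.4609, -0.2246, 0.1014]
ft_force: [1.1, 0.4, -3.0]
eef_pos: [0.4612, -0.2248, 0.119]
ft_force: [-0.6, -0.6, -1.2]
[-0.01711913  0.01252288  0.00681484]
```

View pics/s7.png

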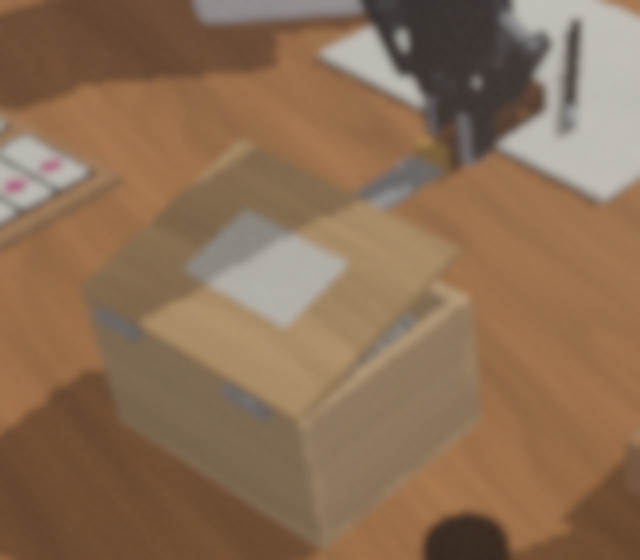

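The lid stands about 0.25 rad open on the blade, with its edge near (455,245) and the gripper clear. I'll continue along the arc.

```bash
python3 -m jog '[[[0.005,0.001,0.012,0,0,0,255],[0.01,0.0025,0.023,0,0,0,255],[0.0145,0.0037,0.033,0,0,0,255],[0.021,0.005,0.041,0,0,0,255],[0.028,0.007,0.049,0,0,0,255],[0.036,0.009,0.056,0,0,0,255],[0.036,0.009,0.056,0,0,0,255],[0.036,0.009,0.056,0,0,0,255]]]' | egrep 'eef|force|rot'
python3 -m jog '[[[0.009,0.002,0.006,0,0,0,255],[0.018,0.004,0.011,0,0,0,255],[0.026,0.007,0.016,0,0,0,255],[0.034,0.009,0.019,0,0,0,255],[0.042,0.011,0.021,0,0,0,255],[0.05,0.013,0.022,0,0,0,255],[0.058,0.015,0.023,0,0,0,255],[0.066,0.017,0.023,0,0,0,255],[0.066,0.017,0.023,0,0,0,255],[0.066,0.017,0.023,0,0,0,255]]]' | egrep 'eef|force|rot'
python3 - <<'E'
from h import *
import cv2
a=bot.camera("scene");b=bot.camera("top")
cv2.imwrite("pics/s8.png",np.hstack([cv2.resize(a[60:240,140:300],(355,400),interpolation=cv2.INTER_CUBIC),cv2.resize(b[60:220,340:500],(400,400),interpolation=cv2.INTER_CUBIC)]))
E
```

```text
eef_pos: [0.4975, -0.2157, 0.1749]
tool_rot: [-0.123, 0.992, -0.001, 0.001]
ft_force: [-0.2, -0.2, -1.4]
eef_pos: [0.5638, -0.1985, 0.1976]
tool_rot: [-0.123, 0.992, -0.001, 0.001]
ft_force: [0.1, 0.2, -1.1]
```

View pics/s8.png

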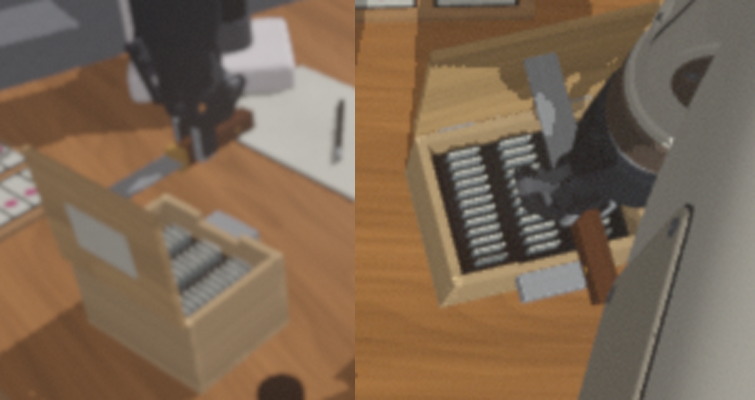

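The lid is about upright. I'll push it another 18 mm for margin, then retreat, lift and carry the knife back to its old place.

```bash
python3 -m jog '[[[0.006,0.0015,0,0,0,0,255],[0.012,0.003,0,0,0,0,255],[0.0175,0.0045,0,0,0,0,255],[0.0175,0.0045,0,0,0,0,255],[0.0175,0.0045,0,0,0,0,255]]]' | egrep 'eef|force'
python3 -m jog '[[[-0.03,-0.008,0,0,0,0,255],[-0.06,-0.015,0,0,0,0,255],[-0.1,-0.025,0,0,0,0,255],[-0.14,-0.035,0,0,0,0,255],[-0.18,-0.045,0,0,0,0,255],[-0.18,-0.045,0,0,0,0,255],[-0.18,-0.045,0,0,0,0,255]]]' | egrep 'eef|force'
python3 -c "
from h import *
corr([.5417,.193,.15],194.2)"
```

```text
eef_pos: [0.5813, -0.194, 0.1978]
ft_force: [-0.5, -0.2, -1.4]
eef_pos: [0.3988, -0.2395, 0.1984]
ft_force: [0.5, 0.2, 0.1]
shift [ 0.1429  0.4325 -0.0484] turn [0.06 0.09 0.28]
```

```bash
python3 -m jog '[[[0,0.22,0,0,0,0,255],[0,0.22,0,0,0,0,255],[0,0.22,0,0,0,0,255],[0,0.22,0,0,0,0,255],[0,0.22,0,0,0,0,255],[0,0.22,0,0,0,0,255],[0,0.22,0,0,0,0,255]]]' | egrep 'eef|force'
python3 -m jog '[[[0.143,0.212,-0.04,0,0,0,255],[0.143,0.212,-0.04,0,0,0,255],[0.143,0.212,-0.04,0,0,0,255],[0.143,0.212,-0.04,0,0,0,255],[0.143,0.212,-0.04,0,0,0,255],[0.143,0.212,-0.04,0,0,0,255],[0.143,0.212,-0.04,0,0,0,255],[0.143,0.212,-0.04,0,0,0,255],[0.143,0.212,-0.04,0,0,0,255],[0.143,0.212,-0.04,0,0,0,255]]]' | egrep 'eef|force'
python3 -c "
from h import *
corr([.5417,.193,.017],194.2)"
```

```text
eef_pos: [0.4021, -0.0155, 0.1985]
ft_force: [-1.0, -0.1, -1.5]
eef_pos: [0.5434, 0.1917, 0.1578]
ft_force: [-0.8, -0.3, -1.5]
shift [-0.0017  0.0013 -0.1408] turn [0.09 0.01 0.17]
```

```bash
python3 -m jog '[[[0,0,-0.04,0,0,0,255],[0,0,-0.08,0,0,0,255],[0,0,-0.115,0,0,0,255],[0,0,-0.132,0,0,0,255],[0,0,-0.138,0,0,0,255],[0,0,-0.14,0,0,0,255],[0,0,-0.142,0,0,0,255],[0,0,-0.143,0,0,0,255],[0,0,-0.143,0,0,0,255]]]' | egrep 'eef|force'
```

```text
eef_pos: [0.545, 0.1931, 0.0167]
ft_force: [-0.7, 0.7, -1.0]
```

```bash
python3 -m jog '[[[0,0,-0.001,0,0,0,255],[0,0,-0.002,0,0,0,255],[0,0,-0.002,0,0,0,255],[0,0,-0.002,0,0,0,255]]]' | egrep 'eef|force'
python3 -m jog '[[[0,0,0,0,0,0,180],[0,0,0,0,0,0,160],[0,0,0,0,0,0,130],[0,0,0,0,0,0,130],[0,0,0,0,0,0,130],[0,0,0,0,0,0,130]]]' | egrep 'eef|force|grip'
python3 -m jog '[[[0,0,0.03,0,0,0,130],[0,0,0.07,0,0,0,130],[0,0,0.11,0,0,0,130],[0,0,0.15,0,0,0,130],[-0.1,-0.1,0.17,0,0,0,130],[-0.15,-0.15,0.17,0,0,0,130],[-0.15,-0.2,0.17,0,0,0,130],[-0.2,-0.2,0.17,0,0,0,130],[-0.2,-0.2,0.17,0,0,0,130],[-0.2,-0.2,0.17,0,0,0,130]]]' | egrep 'eef|force|grip'
python3 - <<'E'
from h import *
import cv2
b=bot.camera("top");
cv2.imwrite("pics/s9.png",cv2.resize(b[50:250,180:480],(780,520),interpolation=cv2.INTER_CUBIC))
E
```

```text
eef_pos: [0.544, 0.1931, 0.0134]
ft_force: [-0.3, 0.0, 1.7]
eef_pos: [0.5435, 0.1929, 0.0127]
ft_force: [0.1, 0.1, -0.7]
grip_width: 0.0416
eef_pos: [0.3678, 0.0151, 0.1811]
ft_force: [1.1, -1.6, 1.2]
grip_width: 0.0418
```

View pics/s9.png

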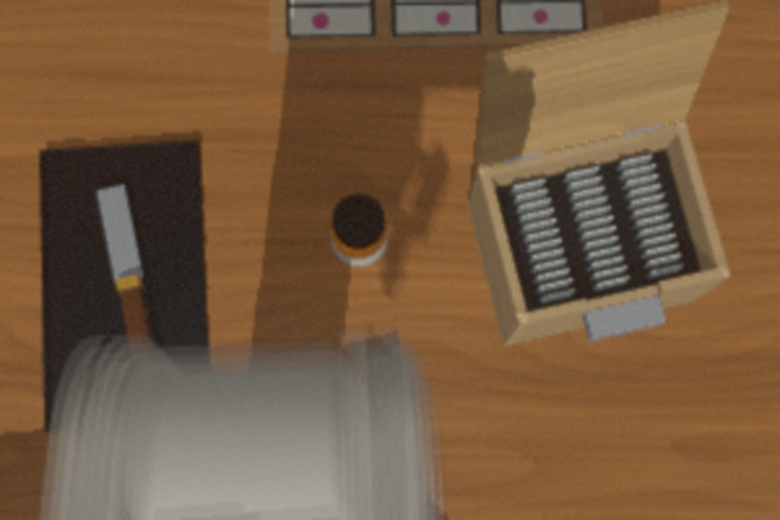

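The lid stands past upright and the blade lies inside the tray, with its tip at (113,187). The jar is unmoved at (358,222). I'll let the arm settle and hand in.

```bash
python3 -m jog '[[[0,0,0,0,0,0,130],[0,0,0,0,0,0,130],[0,0,0,0,0,0,130],[0,0,0,0,0,0,130],[0,0,0,0,0,0,130],[0,0,0,0,0,0,130]]]'
python3 - <<'E'
from h import *
import cv2
cv2.imwrite("pics/s10.png",cv2.resize(bot.camera("scene")[80:390,130:450],(640,600)))
E
```

```text
clock: 20.67
eef_pos: [0.37, 0.0166, 0.1808]
tool_rot: [-0.123, 0.992, -0.0, 0.0]
ft_force: [0.3, -0.8, -0.2]
grip_width: 0.0416
```

```bash
python3 -c "
from workcell import bot
bot.job_done()"
```

```text
the job is handed in; nothing more can be done
```

I gripped the knife and slid its blade into the notch, having first felt for the ledge to set the height. The blade lifted the lid and pushed it past upright, and I laid the knife back in its old place in the tray. I handed the job in at about 21 s, with no verdict reported.

**Last checks**
- **Lid:** the last top view shows it beyond upright. From the blade's final position I estimate about 1.7 rad. I did not measure the angle.
- **Lid lift:** the picture taken during the lift showed the lid about 0.25 rad open on the blade, with the gripper clear. I take the knife–lid contact from the roughly 2 N of extra load on the wrist as it rose. It was not measured directly.
- **Knife:** the blade and the front of the handle are visible inside the tray. The arm hid the butt in that view. I put it down within about 2 mm of where it was picked up, so I expect the butt to be inside too.
- **Jar:** it is in the same place as at the start.
- **Carton:** the arm hid it in the last top view, so its place is not confirmed. Nothing passed low over it.
- **Robot:** it was still and clear of everything, with wrist forces under about 1 N.

**What went wrong:** my final scene-camera check failed because the picture limit was reached. Earlier, joint 6 reached its limit on the first approach to the knife, so I turned the gripper the other way. The camera put the blade about 4–5 mm lower than touching the ledge did, and I used the touch value.

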